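# Pry open the charging case and stand the battery in it

### The job

Pick up the flat blade tool, slip its blade into the notch in the front of the battery charging case and lever the cover up with it, keeping your fingers off the case until the cover has been raised; then swing the cover right back past upright so that it stays open, and lay the tool down flat on the table. Take the battery pack out of its foam block and lower it gently, upright, all the way into the well of the charging case, and let go. Leave the other things on the table where they are.

Things in the scene. Friction and masses are not known exactly. Their poses are not given: they have to be found in the camera images.
- case: Grey charging case, fixed to the table, 160 (its x) x 200 (its y) x 72 mm high, plus the 6 mm cover on top. Origin: centre of its underside; z up; its front face, with the pry notch, looks to its -x; the cover is hinged along its +x top edge. Rim walls are 5 mm thick and 72 mm high; inside them, under the closed cover, is a flat deck 55 mm above the table with one rectangular well.
- notch (a point): Centre of the pry notch in the middle of the case's front wall, on its outer face, 67 mm above the table: a slit 70 mm wide (case y) and 10 mm high, from the sill at 62 mm to the underside of the closed cover at 72 mm. A dark trim, 8 mm wide, frames it below and at both ends. Behind it the space is free down to the deck at 55 mm. Axes as the case.
- cover (a joint): Angle of the cover about its hinge: 0 shut, 1.57 upright, 1.95 at its stop, leaning back. The cover is a plain flat aluminium plate 160 x 200 x 6 mm without a handle, flush with the case all round, about 150 g; its hinge is stiff, so it stays where it is left (about 2 N at its front edge lifts it).
- cover_hinge (a point): Middle of the hinge line, 72 mm above the table at the case's rear top edge; the line runs along the case's y. The cover's underside passes through it. Axes as the case.
- cover_edge (a point): Middle of the cover's front edge, at its underside, 160 mm from the hinge; it moves with the cover (the cover's x axis points from here to the hinge, z out of its upper face).
- well (a point): Centre of the floor of the well, 8 mm above the table and 15 mm in front of the case's centre (towards its -x). The well is 44 mm (case x) x 68 mm (case y), 47 mm deep below the deck, open at the top once the cover is open. Axes as the case.
- blade_tool: Flat blade tool, 200 mm long, about 120 g, lying on the table along its x: black square-section handle 110 mm long, 26 wide, 26 high (x from -100 to +10 mm), then a flat steel blade 90 mm long, 30 wide, 3 thick (x from +10 to +100 mm), whose mid-plane is level with the handle's mid-height, 13 mm above its underside. Origin: on the underside, at half its length.
- tool_tip (a point): Middle of the blade's front edge, at mid-thickness, 120 mm ahead of tool_grip.
- tool_grip (a point): Place to grip the tool: on the handle's axis, 20 mm behind the tool's middle, 13 mm above its underside. Grip across its y.
- battery: Battery pack, black, 36 (its x) x 60 (its y) x 110 mm high, 250 to 450 g. Origin: centre of its underside, z up. It starts standing in the pocket of foam_block and can be lifted straight out. Either way round fits the well.
- foam_block: White foam block 130 x 140 x 45 mm, fixed, with one pocket 30 mm deep whose floor is 15 mm above the table; the battery stands in it. Origin: centre of its underside.
- motor: Bystander: dark drone motor, 56 mm across, 36 mm high, standing on the table.
- screwdriver: Bystander: screwdriver with a round shaft and black handle, 180 mm long, lying on the table (not the blade tool).
- propeller: Bystander: dark folding propeller blade, 210 mm long, 12 mm high, lying on the table.
- jar: Bystander: jar, 60 mm across, 80 mm high.
- carton: Bystander: cardboard box 90 x 120 x 70 mm.
Mind the look-alikes: they are no part of the job. What is shaped like the blade_tool but yellow is not meant. Leave any yellow look-alike of the battery alone.

How it is judged:
By the outcome, as a careful person would: the job done as asked, in the order asked, and still so for the second after the job is handed in, with the robot touching nothing.
It also fails if it takes over 72 s, if anything falls off the work surface, if the arm or the gripper's body presses on something with over 40 N, if the wrist force passes 120 N, or if a joint passes its speed limit or range.

### The arm

A 6-joint arm with a two-finger parallel gripper is mounted at the origin on the work surface. World frame = base frame: x ahead of the robot, y to its left, z up, the work surface at z = 0. Lengths are in m, angles in rad, forces in N, time in s.
With the tool pointing down it reaches from about 0.225 to 0.875 m from the base axis. Payload 3.4 kg.
Tool frame: the origin (TCP) lies at the very end of the fingers, on their centre line; the grasp point (between the pads) lies manip.grip_point_offset behind it (manip.grip_point_offset is the distance from the TCP to the grasp point, in m); z points along the fingers, y is the line along which they close (so a half turn about z gives the same grasp; the last joint's range is limited). The gripper opens to 85 mm and grips with 20 to 120 N. Pads are 22 mm wide; open, the fingers measure 114 mm over their backs; the gripper's body (76 mm by 85 mm) begins 54 mm behind the grasp point. The pads swing forward as they close: fully open they stand 13 mm farther back than shut.
Start: joints at [1.054, 0.276, 1.505, -0, 1.361, -0.121], TCP at [0.222, 0.531, 0.231] pointing down, gripper open.
Joint ranges: [-2.89, 2.89], [-0.75, 2.08], [0.22, 2.7], [-1.18, 4.32], [0.11, 2.71], [-2.7, 2.7]. Speed limits (rad/s): [2.57, 2.57, 3.14, 3.14, 3.14, 3.14].

### API

Orientations are given as a unit quaternion [w, x, y, z].
In Python, from rig import manip gives the robot as it stands.
- The arm moves only by the shell command python3 -m pendant 'ROWS' [FORCE]. ROWS is JSON, a list of rows, each an object of numbers: "jaw": the opening, from -1 (shut) to 1 (fully open); "tx", "ty", "tz": the shift along the world's x, y, z in cm; "ax", "ay", "az": the turn, a rotation vector about the world's x, y, z in degrees. In form: [{"jaw": .., "tx": .., "ty": .., "tz": .., "ax": .., "ay": .., "az": ..}, ...]. A call has 1 to 10 rows; each row is the pose to reach, as a shift and turn from the pose commanded when the call began; what a row does not reach only later rows make up. A row lasts 1/8 s, in which the tool goes at most 62.5 mm and 10.7 degrees, less where a joint would pass 70% of its speed; a pose out of reach is approached as far as the arm can. A call with a gripper value outside its range is refused whole. The fingers move at their own pace and stop on an object; FORCE is the grip in N (left out, the last holds). Time passes only in rows, so rows that repeat a pose let the fingers close. It gives the time, the measured TCP pose, the force, the opening and the grip force at its end, in the units of the state.
- manip.get_state(): the state, without advancing time (a new reading comes with each control period).
- manip.get_image(name): name is "scene" or "top" or "wrist"; returns a dict with "pixels" (400x640x3 uint8, blue, green, red), "depth" (400x640 float32, m along the optical axis (not along the pixel's ray), 0 where there is no reading), "fx", "fy", "cx", "cy" (pixels), "D" ([k1, k2, p1, p2, k3] as OpenCV has them; the pictures are not rectified), "pose" (4x4, takes a point from camera to world coordinates). Camera axes: x right, y down, z forward; pixel columns grow to the right and rows downward; lengths in m; the calibration is good to about 2 mm. A picture is of the moment at which its call begins.
- manip.sign_off(): hands the job in; it is judged then, once.
The state is a dict: "clock": time; "qpos": joint angles; "qd": joint speeds; "effort": joint torques, N m; "position": TCP position; "ee_rot": TCP orientation; "contact_force": force on the tool from outside, world axes, zero at the start; "moment": the same for the moment, N m; "width": finger opening in m; "gripper_force": force on a finger pad.
Only numpy, scipy, OpenCV 4.12 (cv2) and the standard library are available. Lean on these libraries where they do the work, as an engineer would, in place of code of your own. Each camera call takes 0.05 s, during which the arm holds its last target. There are 200 camera calls.

## Working session

There is one attempt and no reset: what is moved stays moved. The work goes in short steps, Python scripts to look and compute and a shell command to move; the robot and the scene stay as the last step left them, time stands still between calls to the robot, and variables do not carry over. Pictures are saved under pics/ and viewed, at most 10 in all, crops included, and the job is handed in when it is done.

```bash
mkdir -p pics; ls
python3 - <<'E'
from rig import manip
import cv2,numpy as np,pickle
s=manip.get_state();print({k:np.round(v,3) for k,v in s.items()},manip.grip_point_offset)
for n in("top","scene"):
    i=manip.get_image(n);cv2.imwrite(f"pics/{n}0.png",i["pixels"]);pickle.dump(i,open(f"{n}0.pkl","wb"))
    print(n,i["fx"],i["cx"],i["cy"],i["D"],np.round(i["pose"],3).tolist())
E
```

```text
pics
{'clock': np.float64(0.0), 'qpos': array([ 1.054,  0.277,  1.506,  0.   ,  1.361, -0.121]), 'qd': array([-0.001, -0.001, -0.   , -0.001, -0.001,  0.   ]), 'effort': array([-2.0000e-03, -4.1676e+01, -2.4581e+01, -0.0000e+00,  1.1000e-02,
        0.0000e+00]), 'position': array([0.221, 0.53 , 0.23 ]), 'ee_rot': array([-0.   ,  0.197,  0.98 , -0.001]), 'contact_force': array([ 0.776,  0.946, -0.035]), 'moment': array([ 0.007,  0.015, -0.033]), 'gripper_force': np.float64(0.0), 'width': np.float64(0.086)} 0.0187
top 516.5183467735022 323.68698637064495 197.00424273882737 [-0.038413  0.        0.        0.        0.      ] [[-0.024, -0.998, 0.055, 0.421], [-0.999, 0.025, 0.023, 0.036], [-0.024, -0.055, -0.998, 1.453], [0.0, 0.0, 0.0, 1.0]]
scene 362.0708290275454 324.8385472767722 204.7874648488628 [0.01346857 0.         0.         0.         0.        ] [[-0.209, 0.826, -0.523, 1.085], [0.978, 0.18, -0.107, 0.153], [0.006, -0.534, -0.845, 0.979], [0.0, 0.0, 0.0, 1.0]]
```

View pics/top0.png

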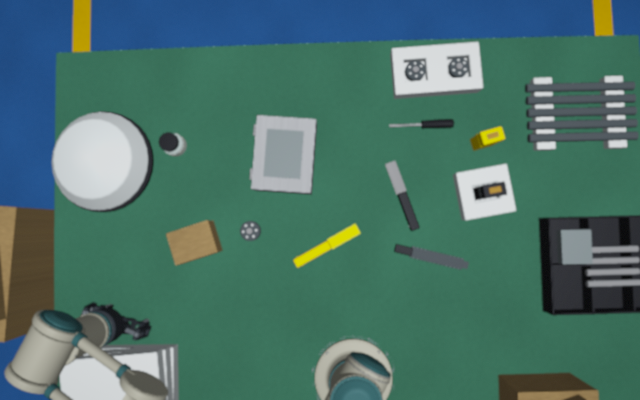

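View pics/scene0.png

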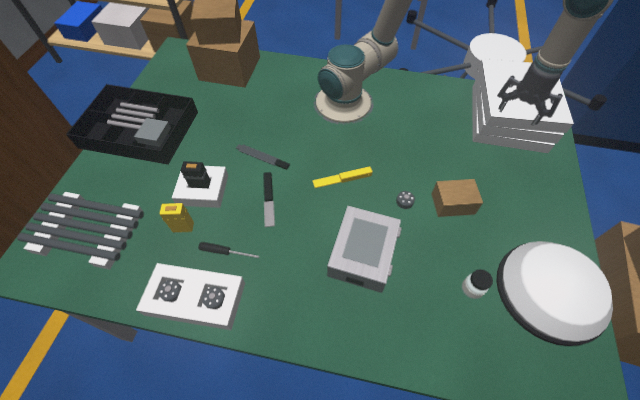

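The top view shows these candidates:
- **Blade tool:** black handle and steel blade at (402,195). Look-alikes are the yellow tool (327,246), the propeller (430,256) and the screwdriver (422,124).
- **Battery:** black, in the white foam at (490,190). The yellow one is at (488,137).
- **Case:** (283,153), with bumps on its left side that look like hinge barrels.

I'll check these in one close crop.

Run:
```python
import cv2,numpy as np
t=cv2.imread("pics/top0.png");s=cv2.imread("pics/scene0.png")
a=cv2.resize(t[100:240,235:345],None,fx=3,fy=3,interpolation=2);a=cv2.resize(a,(330,420))
b=cv2.resize(s[195:300,315:415],(400,420),interpolation=2)
c=cv2.resize(t[140:240,370:520],(0,0),fx=2,fy=2)
o=np.zeros((600,800,3),np.uint8);o[:420,:330]=a;o[:420,340:740]=b
o[425:600,:300]=cv2.resize(c,(300,175));o[425:600,340:640]=cv2.resize(s[155:235,160:290],(300,175),interpolation=2)
cv2.imwrite("pics/crop1.png",o)
```

```text
(no output)
```

View pics/crop1.png

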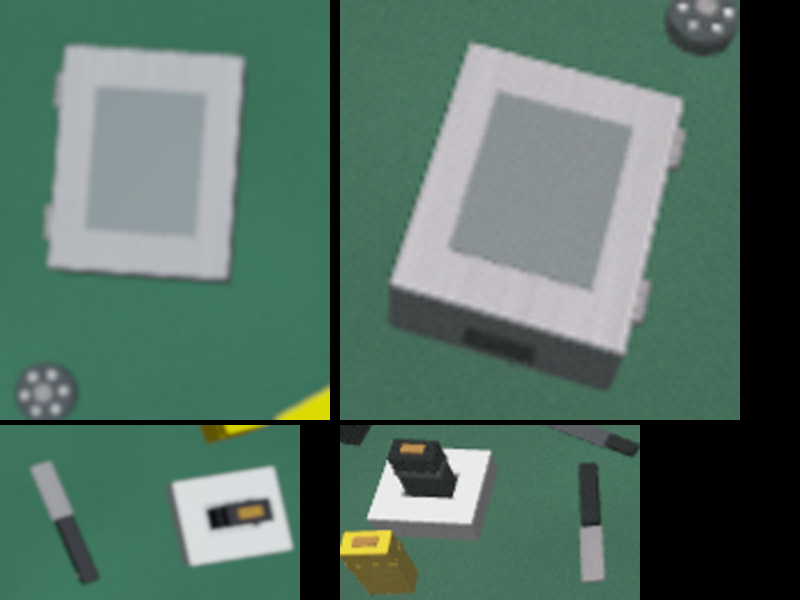

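The crop confirms the choices. The case's hinge barrels are on world +y, so the notched front faces world -y. The dark patch on its +x-world end is not the notch. The blade tool and battery are the black ones. Next I'll measure them.

```bash
cat > h.py <<'E'
import cv2,numpy as np,pickle
def ray(im,uv,z):
    K=np.array([[im["fx"],0,im["cx"]],[0,im["fy"],im["cy"]],[0,0,1]])
    p=cv2.undistortPoints(np.asarray(uv,float).reshape(-1,1,2),K,np.array(im["D"]))[:,0]
    P=np.array(im["pose"]);d=np.c_[p,np.ones(len(p))]@P[:3,:3].T
    return P[:3,3]+d*((z-P[2,3])/d[:,2])[:,None]
def blob(m,box):
    """largest contour of mask inside box x0,y0,x1,y1"""
    x0,y0,x1,y1=box;k=np.zeros(m.shape,np.uint8);k[y0:y1,x0:x1]=m[y0:y1,x0:x1]
    c=cv2.findContours(k,0,cv2.CHAIN_APPROX_NONE)[0]
    return max(c,key=cv2.contourArea)
def rect(c):
    r=cv2.minAreaRect(c);return cv2.boxPoints(r)
def show(n,P):
    """rectangle corners in world -> centre, sides and their directions"""
    e=[P[1]-P[0],P[2]-P[1]];L=[np.linalg.norm(v) for v in e]
    i=int(np.argmax(L));a=np.degrees(np.arctan2(e[i][1],e[i][0]))%180
    print(n,"centre",P.mean(0).round(4),"long %.1f short %.1f mm, long axis %.1f deg"%(max(L)*1e3,min(L)*1e3,a))
E
python3 - <<'E'
from h import *
T=pickle.load(open("top0.pkl","rb"));S=pickle.load(open("scene0.pkl","rb"))
for n,I,bx in(("top",T,[(235,105,335,205),(380,155,425,235),(445,150,525,230)]),("scene",S,[(315,195,405,300),(255,165,280,230),(165,155,232,212)])):
    hsv=cv2.cvtColor(I["pixels"],cv2.COLOR_BGR2HSV);g=hsv[...,1];v=hsv[...,2]
    low=((g<70)).astype(np.uint8)*255   # not green
    c=blob(((g<70)&(v>110)).astype(np.uint8)*255,bx[0])
    if n=="top": c=blob(cv2.morphologyEx(((g<70)&(v>110)).astype(np.uint8)*255,cv2.MORPH_OPEN,np.ones((13,13))),bx[0])
    show(n+" cover",ray(I,rect(c),.078))
    print(ray(I,cv2.approxPolyDP(c,6,True)[:,0],.078).round(4).tolist())
    c=blob(((g<60)&(v>110)).astype(np.uint8)*255,bx[1]);show(n+" blade",ray(I,rect(c),.0145))
    c=blob(((v<75)).astype(np.uint8)*255,bx[1]);show(n+" handle",ray(I,rect(c),.026))
    m=cv2.inRange(hsv,(5,90,90),(22,255,255));c=blob(m,bx[2]);print("px label",c[:,0].mean(0));show(n+" label",ray(I,rect(c),.125))
    c=blob(((v<75)).astype(np.uint8)*255,bx[2]);show(n+" batt",ray(I,rect(c),.125))
    c=blob(((g<40)&(v>120)).astype(np.uint8)*255,bx[2]);show(n+" foam",ray(I,rect(c),.045))
    # depth check
    for nm,c in(("cover",(283,153)if n=="top" else(365,240)),("batt",(494,190)if n=="top" else(195,168))):
        d=I["depth"][c[1],c[0]];p=np.array([(c[0]-I["cx"])/I["fx"]*d,(c[1]-I["cy"])/I["fy"]*d,d,1]);print(nm,"depth pt",(I["pose"]@p)[:3].round(3))
E
```

```text
top cover centre [0.6185 0.1755 0.078 ] long 205.4 short 169.6 mm, long axis 175.1 deg
[[0.7239, 0.2423, 0.078], [0.5238, 0.2616, 0.078], [0.5117, 0.1035, 0.078], [0.711, 0.0856, 0.078]]
top blade centre [ 0.5519 -0.1323  0.0145] long 92.5 short 33.7 mm, long axis 18.6 deg
top handle centre [ 0.4555 -0.1629  0.026 ] long 103.6 short 25.6 mm, long axis 18.7 deg
px label [494.96875 189.40625]
top label centre [ 0.5033 -0.3735  0.125 ] long 33.9 short 18.6 mm, long axis 98.0 deg
top batt centre [ 0.4982 -0.3426  0.125 ] long 42.8 short 27.0 mm, long axis 101.1 deg
top foam centre [ 0.503  -0.3727  0.045 ] long 145.6 short 136.1 mm, long axis 99.9 deg
cover depth pt [0.618 0.174 0.079]
batt depth pt [ 0.502 -0.369  0.128]
scene cover centre [0.62   0.1769 0.078 ] long 208.0 short 184.2 mm, long axis 176.3 deg
[[0.5137, 0.1028, 0.078], [0.7111, 0.0841, 0.078], [0.7275, 0.2438, 0.078], [0.5281, 0.2601, 0.078]]
scene blade centre [ 0.5547 -0.1319  0.0145] long 90.6 short 31.6 mm, long axis 16.4 deg
scene handle centre [ 0.4623 -0.1616  0.026 ] long 110.5 short 26.3 mm, long axis 17.2 deg
px label [170.         207.76923077]
scene label centre [ 0.6571 -0.3706  0.125 ] long 27.5 short 13.3 mm, long axis 102.3 deg
scene batt centre [ 0.5332 -0.3496  0.125 ] long 92.9 short 83.5 mm, long axis 21.7 deg
scene foam centre [ 0.5067 -0.3745  0.045 ] long 169.5 short 138.3 mm, long axis 98.8 deg
cover depth pt [0.616 0.172 0.078]
batt depth pt [ 0.512 -0.359  0.126]
```

```bash
python3 -m pendant '[{"jaw":1,"tx":4,"ty":-6,"tz":0,"az":-10},{"jaw":1,"tx":8,"ty":-12,"az":-20},{"jaw":1,"tx":12,"ty":-18,"az":-30},{"jaw":1,"tx":14,"ty":-24,"az":-40},{"jaw":1,"tx":16,"ty":-30,"az":-50},{"jaw":1,"tx":18,"ty":-35,"az":-60},{"jaw":1,"tx":19,"ty":-40,"az":-70},{"jaw":1,"tx":19,"ty":-40,"az":-70}]'
python3 -m pendant '[{"jaw":1,"tx":1,"ty":-5,"tz":-1,"az":-10},{"jaw":1,"tx":3,"ty":-10,"tz":-3,"az":-20},{"jaw":1,"tx":4,"ty":-15,"tz":-4,"az":-30},{"jaw":1,"tx":5,"ty":-20,"tz":-6,"az":-40},{"jaw":1,"tx":6,"ty":-25,"tz":-7,"az":-50},{"jaw":1,"tx":7,"ty":-28.6,"tz":-9,"az":-60},{"jaw":1,"tx":7,"ty":-28.6,"tz":-9,"az":-69.6},{"jaw":1,"tx":7,"ty":-28.6,"tz":-9,"az":-69.6},{"jaw":1,"tx":7,"ty":-28.6,"tz":-9,"az":-69.6}]'
python3 - <<'E'
from rig import manip
from h import *
i=manip.get_image("wrist");cv2.imwrite("pics/w1.png",i["pixels"]);pickle.dump(i,open("w1.pkl","wb"))
print(np.round(i["pose"],3).tolist(),i["fx"])
E
```

```text
[[0.385, 0.884, 0.267, 0.154], [0.923, -0.368, -0.113, 0.559], [-0.002, 0.29, -0.957, 0.372], [0.0, 0.0, 0.0, 1.0]] 305.29751484275965invalid input at $[0]: expected keys jaw, tx, ty, tz, ax, ay, az
invalid input at $[0]: expected keys jaw, tx, ty, tz, ax, ay, az
```

View pics/w1.png

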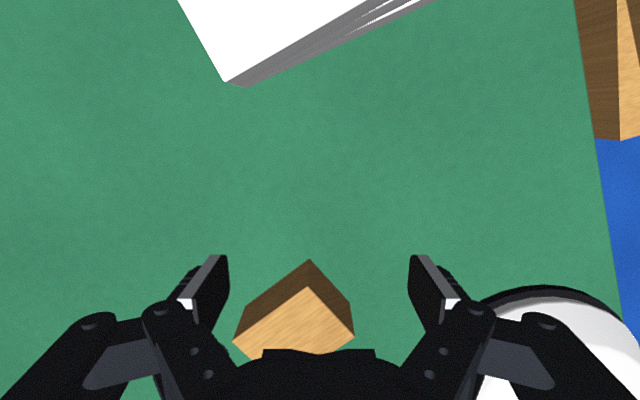

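The rows were refused because every key is required, so the arm is still at its start over the carton. I'll resend with all the keys.

```bash
python3 -m pendant '[{"jaw":1,"tx":4,"ty":-6,"tz":0,"ax":0,"ay":0,"az":-10},{"jaw":1,"tx":8,"ty":-12,"tz":0,"ax":0,"ay":0,"az":-20},{"jaw":1,"tx":12,"ty":-18,"tz":0,"ax":0,"ay":0,"az":-30},{"jaw":1,"tx":14,"ty":-24,"tz":0,"ax":0,"ay":0,"az":-40},{"jaw":1,"tx":16,"ty":-30,"tz":0,"ax":0,"ay":0,"az":-50},{"jaw":1,"tx":18,"ty":-35,"tz":0,"ax":0,"ay":0,"az":-60},{"jaw":1,"tx":19,"ty":-40,"tz":0,"ax":0,"ay":0,"az":-70},{"jaw":1,"tx":19,"ty":-40,"tz":0,"ax":0,"ay":0,"az":-70}]'
python3 -m pendant '[{"jaw":1,"tx":1,"ty":-5,"tz":-1,"ax":0,"ay":0,"az":-10},{"jaw":1,"tx":3,"ty":-10,"tz":-3,"ax":0,"ay":0,"az":-20},{"jaw":1,"tx":4,"ty":-15,"tz":-4,"ax":0,"ay":0,"az":-30},{"jaw":1,"tx":5,"ty":-20,"tz":-6,"ax":0,"ay":0,"az":-40},{"jaw":1,"tx":6,"ty":-25,"tz":-7,"ax":0,"ay":0,"az":-50},{"jaw":1,"tx":7,"ty":-28.6,"tz":-9,"ax":0,"ay":0,"az":-60},{"jaw":1,"tx":7,"ty":-28.6,"tz":-9,"ax":0,"ay":0,"az":-69.6},{"jaw":1,"tx":7,"ty":-28.6,"tz":-9,"ax":0,"ay":0,"az":-69.6},{"jaw":1,"tx":7,"ty":-28.6,"tz":-9,"ax":0,"ay":0,"az":-69.6}]'
python3 - <<'E'
from rig import manip
from h import *
i=manip.get_image("wrist");cv2.imwrite("pics/w2.png",i["pixels"]);pickle.dump(i,open("w2.pkl","wb"))
E
```

```text
clock: 1.15
position: [0.4123, 0.1272, 0.2312]
ee_rot: [0.0, 0.725, 0.688, -0.0]
contact_force: [0.1, 0.8, 0.6]
width: 0.0855
gripper_force: 0.0
clock: 2.28
position: [0.4819, -0.1544, 0.1414]
ee_rot: [-0.0, 0.988, 0.156, 0.0]
contact_force: [-0.6, 1.5, 0.4]
width: 0.0856
gripper_force: 0.0
```

View pics/w2.png

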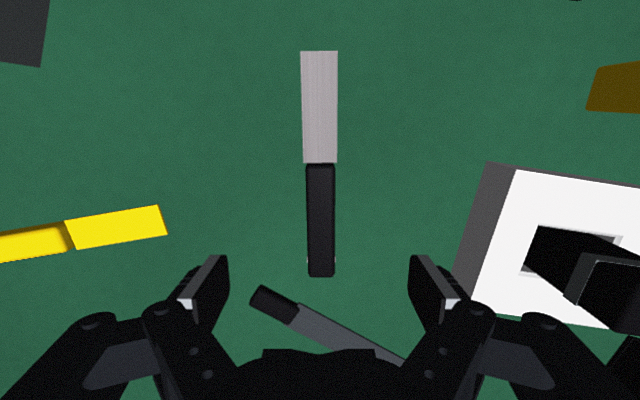

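The wrist view shows the blade tool aligned straight under the gripper, blade at (320,107) and handle at (321,220). I'll refine the grip point from this view.

Run:
```python
from h import *
I=pickle.load(open("w2.pkl","rb"));h=cv2.cvtColor(I["pixels"],cv2.COLOR_BGR2HSV);g,v=h[...,1],h[...,2]
b=ray(I,rect(blob(((g<60)&(v>110)).astype(np.uint8)*255,(280,30,360,190))),.0145);show("blade",b)
hd=ray(I,rect(blob((v<70).astype(np.uint8)*255,(295,160,350,282))),.026);show("handle",hd)
d=b.mean(0)-hd.mean(0);a=np.arctan2(d[1],d[0]);u=np.array([np.cos(a),np.sin(a)]);print(np.degrees(a),"grip",b.mean(0)[:2]-.075*u,"tip",b.mean(0)[:2]+.045*u)
```

```text
blade centre [ 0.5529 -0.1319  0.0145] long 89.5 short 29.4 mm, long axis 19.1 deg
handle centre [ 0.46   -0.1635  0.026 ] long 108.9 short 25.4 mm, long axis 18.9 deg
18.79938120557649 grip [ 0.48192057 -0.15606629] tip [ 0.5955189  -0.11739564]
```

```bash
python3 -m pendant '[{"jaw":1,"tx":0,"ty":-0.15,"tz":-5,"ax":0,"ay":0,"az":0.8},{"jaw":1,"tx":0,"ty":-0.15,"tz":-10,"ax":0,"ay":0,"az":0.8},{"jaw":1,"tx":0,"ty":-0.15,"tz":-13,"ax":0,"ay":0,"az":0.8},{"jaw":1,"tx":0,"ty":-0.15,"tz":-13.7,"ax":0,"ay":0,"az":0.8},{"jaw":1,"tx":0,"ty":-0.15,"tz":-13.7,"ax":0,"ay":0,"az":0.8}]' && python3 -m pendant '[{"jaw":-1,"tx":0,"ty":0,"tz":0,"ax":0,"ay":0,"az":0},{"jaw":-1,"tx":0,"ty":0,"tz":0,"ax":0,"ay":0,"az":0},{"jaw":-1,"tx":0,"ty":0,"tz":0,"ax":0,"ay":0,"az":0},{"jaw":-1,"tx":0,"ty":0,"tz":0,"ax":0,"ay":0,"az":0},{"jaw":-1,"tx":0,"ty":0,"tz":0,"ax":0,"ay":0,"az":0},{"jaw":-1,"tx":0,"ty":0,"tz":0,"ax":0,"ay":0,"az":0},{"jaw":-1,"tx":0,"ty":0,"tz":0,"ax":0,"ay":0,"az":0},{"jaw":-1,"tx":0,"ty":0,"tz":0,"ax":0,"ay":0,"az":0}]' 90
```

```text
clock: 2.95
position: [0.4823, -0.1568, 0.0048]
ee_rot: [0.0, 0.987, 0.162, 0.0]
contact_force: [-0.2, -1.0, 0.1]
width: 0.0852
gripper_force: 0.0
clock: 3.95
position: [0.4822, -0.1571, 0.0053]
ee_rot: [0.0, 0.987, 0.161, 0.001]
contact_force: [-1.6, -0.1, 6.4]
width: 0.0242
gripper_force: 89.8
```

```bash
python3 -m pendant '[{"jaw":-1,"tx":0,"ty":0,"tz":5,"ax":0,"ay":0,"az":0},{"jaw":-1,"tx":0,"ty":0,"tz":10,"ax":0,"ay":0,"az":0},{"jaw":-1,"tx":2,"ty":1,"tz":15,"ax":0,"ay":0,"az":10},{"jaw":-1,"tx":4,"ty":3,"tz":15,"ax":0,"ay":0,"az":20},{"jaw":-1,"tx":6,"ty":5,"tz":15,"ax":0,"ay":0,"az":30},{"jaw":-1,"tx":8,"ty":7,"tz":15,"ax":0,"ay":0,"az":40},{"jaw":-1,"tx":10,"ty":9,"tz":15,"ax":0,"ay":0,"az":50},{"jaw":-1,"tx":11.6,"ty":10,"tz":15,"ax":0,"ay":0,"az":60},{"jaw":-1,"tx":11.6,"ty":10,"tz":15,"ax":0,"ay":0,"az":66.2},{"jaw":-1,"tx":11.6,"ty":10,"tz":15,"ax":0,"ay":0,"az":66.2}]'
cat > look.py <<'E'
from rig import manip
from h import *
import sys
tag=sys.argv[1];o=[]
for n in("top","scene","wrist"):
    i=manip.get_image(n);pickle.dump(i,open(f"{n}_{tag}.pkl","wb"));o.append(i["pixels"])
a=np.zeros((600,800,3),np.uint8)
a[:300,:400]=o[0][60:285,200:500].repeat(1,0).copy() if 0 else cv2.resize(o[0][60:285,200:500],(400,300))
a[:300,400:]=cv2.resize(o[1][110:335,160:460],(400,300))
a[300:,:480]=cv2.resize(o[2],(480,300))
cv2.imwrite(f"pics/{tag}.png",a)
E
python3 look.py a1
```

```text
clock: 5.2
position: [0.5973, -0.0567, 0.1538]
ee_rot: [-0.0, 0.739, 0.673, -0.0]
contact_force: [-0.1, 0.4, -1.5]
width: 0.0242
gripper_force: 88.9
```

View pics/a1.png

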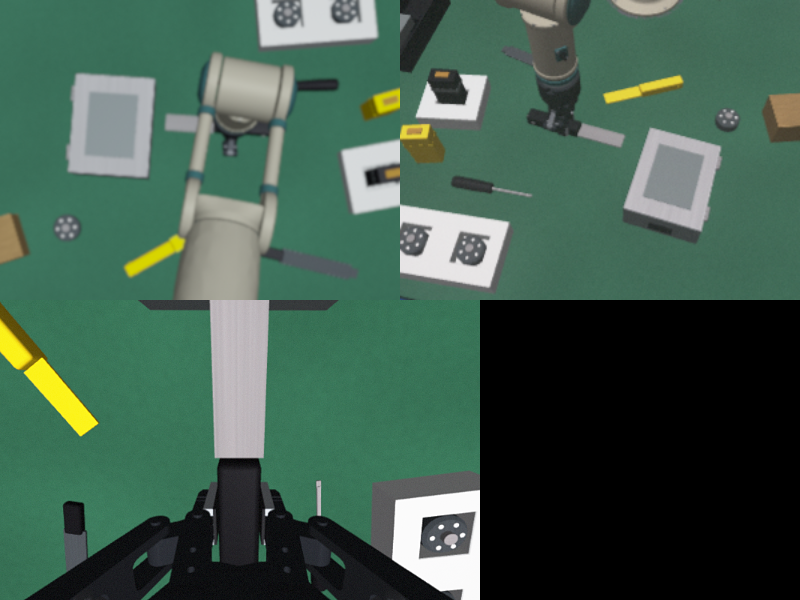

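The tool is held straight. The wrist view also shows the dark notch trim at the top (about px 200–450, row 5 at full size), so the notch is on this face. Next come blade height and pitch, and the lateral offset.

Run:
```python
from h import *
from rig import manip
W=pickle.load(open("wrist_a1.pkl","rb"));T=pickle.load(open("top_a1.pkl","rb"));S=pickle.load(open("scene_a1.pkl","rb"))
C=np.array([.619,.173]);ex=np.array([.0924,.9957]);ey=np.array([-.9957,.0924])
cs=lambda p:np.r_[(p[:2]-C)@ex,(p[:2]-C)@ey,p[2]].round(4)
for r in(20,80,140,190):
    d=W["depth"][r,300:340];d=np.median(d[d>0]) if (d>0).any() else 0
    p=np.array([(318-W["cx"])/W["fx"]*d,(r-W["cy"])/W["fy"]*d,d,1]);print(r,"blade pt case",cs((W["pose"]@p)[:3]))
h=cv2.cvtColor(W["pixels"],cv2.COLOR_BGR2HSV);v=h[...,2];g=h[...,1]
for r in(20,190):
    k=np.where((g[r]<60)&(v[r]>110)&(abs(np.arange(640)-320)<60))[0];z=.165;q=ray(W,[[k.min()-.5,r],[k.max()+.5,r]],z);print("edges",r,k.min(),k.max(),[cs(x) for x in q])
for r in(2,5,8):
    k=np.where(v[r]<75)[0];k=k[(k>120)&(k<520)];print("trim",r,k.min(),k.max(),[cs(x) for x in ray(W,[[k.min()-.5,r],[k.max()+.5,r]],.054)])
    d=W["depth"][r,220];p=np.array([(220-W["cx"])/W["fx"]*d,(r-W["cy"])/W["fy"]*d,d,1]);print(cs((W["pose"]@p)[:3]))
# tip from top & scene
for I,bx in((T,(315,130,345,170)),(S,(270,180,340,230))):
    hh=cv2.cvtColor(I["pixels"],cv2.COLOR_BGR2HSV);m=((hh[...,1]<70)&(hh[...,2]>105)).astype(np.uint8)*255
    c=blob(m,bx);b=cv2.boxPoints(cv2.minAreaRect(c));print([cs(x) for x in ray(I,b,.165)])
st=manip.get_state();print("tcp",cs(st["position"]),st["clock"])
```

```text
20 blade pt case [-0.124  -0.0002  0.1615]
80 blade pt case [-1.457e-01 -1.000e-04  1.616e-01]
140 blade pt case [-1.698e-01 -1.000e-04  1.614e-01]
190 blade pt case [-1.920e-01 -1.000e-04  1.616e-01]
edges 20 280 357 [array([-0.1251,  0.0143,  0.165 ]), array([-0.1251, -0.015 ,  0.165 ])]
edges 190 285 352 [array([-0.1911,  0.0146,  0.165 ]), array([-0.1911, -0.0153,  0.165 ])]
trim 2 187 448 [array([-0.0872,  0.0901,  0.054 ]), array([-0.0874, -0.0893,  0.054 ])]
[-0.078   0.0756  0.0251]
trim 5 191 444 [array([-0.089 ,  0.0876,  0.054 ]), array([-0.0891, -0.0868,  0.054 ])]
[-0.0784  0.0774  0.0196]
trim 8 195 440 [array([-0.0908,  0.0851,  0.054 ]), array([-0.0909, -0.0843,  0.054 ])]
[-0.0782  0.08    0.0111]
[array([-0.1082, -0.0145,  0.165 ]), array([-0.1609, -0.018 ,  0.165 ]), array([-0.1632,  0.0173,  0.165 ]), array([-0.1106,  0.0208,  0.165 ])]
[array([-0.2006, -0.0199,  0.165 ]), array([-0.2044,  0.0145,  0.165 ]), array([-0.1104,  0.0129,  0.165 ]), array([-0.1084, -0.0209,  0.165 ])]
tcp [-0.2311  0.0003  0.1542] 5.35
```

```bash
python3 -m pendant '[{"jaw":-1,"tx":0,"ty":0,"tz":-4,"ax":0,"ay":0,"az":0},{"jaw":-1,"tx":0,"ty":0,"tz":-8,"ax":0,"ay":0,"az":0},{"jaw":-1,"tx":0,"ty":0,"tz":-9.3,"ax":0,"ay":0,"az":0},{"jaw":-1,"tx":0,"ty":0,"tz":-9.3,"ax":0,"ay":0,"az":0},{"jaw":-1,"tx":0.1,"ty":1.5,"tz":-9.3,"ax":0,"ay":0,"az":0},{"jaw":-1,"tx":0.2,"ty":2.5,"tz":-9.3,"ax":0,"ay":0,"az":0},{"jaw":-1,"tx":0.2,"ty":2.5,"tz":-9.3,"ax":0,"ay":0,"az":0}]'
python3 - <<'E'
from h import *
from rig import manip
W=manip.get_image("wrist");pickle.dump(W,open("wrist_b.pkl","wb"))
C=np.array([.619,.173]);ex=np.array([.0924,.9957]);ey=np.array([-.9957,.0924])
cs=lambda p:np.r_[(p[:2]-C)@ex,(p[:2]-C)@ey,p[2]].round(4)
for u in(230,310,410):
  print(u)
  for r in range(0,130,12):
    d=W["depth"][r,u];p=np.array([(u-W["cx"])/W["fx"]*d,(r-W["cy"])/W["fy"]*d,d,1]);print(r,W["pixels"][r,u],cs((W["pose"]@p)[:3]))
print(cs(manip.get_state()["position"]))
cv2.imwrite("pics/b.png",W["pixels"])
E
```

```text
clock: 6.22
position: [0.6003, -0.0307, 0.0623]
ee_rot: [0.001, 0.738, 0.674, 0.001]
contact_force: [-0.0, 0.1, -2.0]
width: 0.0243
gripper_force: 89.0
230
0 [79 78 73] [-0.0787  0.0435  0.0287]
12 [73 74 65] [-0.0786  0.049   0.0085]
24 [117 156  77] [-0.0821  0.0522 -0.0021]
36 [120 155  73] [-0.0888  0.0524 -0.0006]
48 [111 146  72] [-0.0952  0.0532 -0.0018]
60 [116 152  74] [-0.1018  0.0539 -0.0023]
72 [118 152  75] [-0.1086  0.0545 -0.0026]
84 [115 153  75] [-0.1157  0.0548 -0.0015]
96 [117 153  75] [-0.1305 -0.0003  0.2035]
108 [120 157  81] [-0.1301  0.0563 -0.0027]
120 [117 152  81] [-0.1375  0.0565 -0.0012]
310
0 [230 227 230] [-0.0911  0.0027  0.0708]
12 [230 229 231] [-0.0948  0.0027  0.0697]
24 [229 225 228] [-0.0991  0.0027  0.0704]
36 [231 227 232] [-0.1029  0.0028  0.069 ]
48 [230 228 231] [-0.1074  0.0028  0.07  ]
60 [229 227 229] [-0.1117  0.0028  0.0697]
72 [231 229 232] [-0.1162  0.0029  0.0694]
84 [230 227 232] [-0.1207  0.0029  0.0697]
96 [230 227 230] [-0.1254  0.0029  0.0702]
108 [231 228 232] [-0.1302  0.0029  0.0701]
120 [229 227 231] [-0.135   0.003   0.0692]
410
0 [74 70 67] [-0.079  -0.0456  0.0308]
12 [77 75 69] [-0.0785 -0.0518  0.0093]
24 [108 148  72] [-0.0818 -0.0553 -0.0019]
36 [113 143  72] [-0.0884 -0.0557 -0.0012]
48 [113 143  70] [-0.0947 -0.0566 -0.0024]
60 [108 144  70] [-0.1014 -0.0572 -0.0022]
72 [108 143  69] [-0.1084 -0.0576 -0.0015]
84 [112 147  76] [-0.1154 -0.0582 -0.0012]
96 [108 143  70] [-0.1225 -0.0588 -0.0012]
108 [110 146  72] [-0.1298 -0.0597 -0.002 ]
120 [115 152  77] [-0.1372 -0.06   -0.0007]
[-2.051e-01 -1.000e-04  6.210e-02]
```

View pics/b.png

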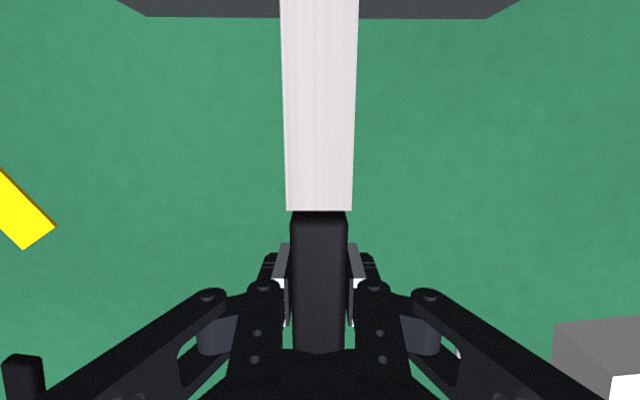

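The blade is on the notch's centre line with its tip just short of the face, but about 3 mm high. I'll lower it, then insert gradually.

```bash
python3 -m pendant '[{"jaw":-1,"tx":0,"ty":0,"tz":-0.3,"ax":0,"ay":0,"az":0},{"jaw":-1,"tx":0,"ty":0,"tz":-0.3,"ax":0,"ay":0,"az":0},{"jaw":-1,"tx":0.05,"ty":0.5,"tz":-0.3,"ax":0,"ay":0,"az":0},{"jaw":-1,"tx":0.1,"ty":1,"tz":-0.3,"ax":0,"ay":0,"az":0},{"jaw":-1,"tx":0.1,"ty":1.3,"tz":-0.3,"ax":0,"ay":0,"az":0},{"jaw":-1,"tx":0.1,"ty":1.3,"tz":-0.3,"ax":0,"ay":0,"az":0}]'
```

```text
clock: 7.02
position: [0.6007, -0.0186, 0.0583]
ee_rot: [0.0, 0.739, 0.674, -0.0]
contact_force: [0.2, -0.0, -1.2]
width: 0.0242
gripper_force: 89.0
```

```bash
python3 -m pendant '[{"jaw":-1,"tx":0.1,"ty":1,"tz":0,"ax":0,"ay":0,"az":0},{"jaw":-1,"tx":0.2,"ty":2,"tz":0,"ax":0,"ay":0,"az":0},{"jaw":-1,"tx":0.3,"ty":3,"tz":0,"ax":0,"ay":0,"az":0},{"jaw":-1,"tx":0.3,"ty":3,"tz":0,"ax":0,"ay":0,"az":0}]'
```

```text
clock: 7.52
position: [0.6037, 0.0121, 0.0583]
ee_rot: [-0.0, 0.738, 0.674, 0.0]
contact_force: [0.3, -0.0, -1.2]
width: 0.0244
gripper_force: 89.0
```

Inserted without contact. Now lever: pitch the tip up while the handle drops, then lift.

```bash
python3 -m pendant '[{"jaw":-1,"tx":0,"ty":0.1,"tz":-0.4,"ax":4,"ay":-0.4,"az":0},{"jaw":-1,"tx":0,"ty":0.2,"tz":-0.7,"ax":7,"ay":-0.65,"az":0},{"jaw":-1,"tx":0,"ty":0.35,"tz":-0.9,"ax":10,"ay":-0.9,"az":0},{"jaw":-1,"tx":0,"ty":0.35,"tz":-0.9,"ax":10,"ay":-0.9,"az":0},{"jaw":-1,"tx":0,"ty":0.4,"tz":0,"ax":10,"ay":-0.9,"az":0},{"jaw":-1,"tx":0.05,"ty":0.6,"tz":1,"ax":10,"ay":-0.9,"az":0},{"jaw":-1,"tx":0.1,"ty":0.8,"tz":2.1,"ax":10,"ay":-0.9,"az":0},{"jaw":-1,"tx":0.1,"ty":0.8,"tz":2.1,"ax":10,"ay":-0.9,"az":0}]'
cat > cov.py <<'E'
from rig import manip
from h import *
import sys
C=np.array([.619,.173]);ex=np.array([.0924,.9957]);ey=np.array([-.9957,.0924])
for n in("top","scene"):
    I=manip.get_image(n);pickle.dump(I,open(f"{n}_c.pkl","wb"))
    v,u=np.mgrid[0:400,0:640];d=I["depth"];P=np.stack([(u-I["cx"])/I["fx"]*d,(v-I["cy"])/I["fy"]*d,d,np.ones_like(d)],-1)@I["pose"].T
    x=(P[...,:2]-C)@ex;y=(P[...,:2]-C)@ey;z=P[...,2]
    m=(d>0)&(x>-.1)&(x<.2)&(abs(abs(y)-.075)<.02)&(z>.06)&(z<.3)
    print(n,m.sum(),[(round(a,3),round(float(np.median(z[m&(abs(x-a)<.01)])),3),int((m&(abs(x-a)<.01)).sum())) for a in np.arange(-.08,.19,.02) if (m&(abs(x-a)<.01)).any()])
E
python3 cov.py
```

```text
clock: 8.52
position: [0.6054, 0.02, 0.081]
ee_rot: [-0.058, 0.736, 0.671, 0.066]
contact_force: [-0.5, 0.1, -1.1]
width: 0.024
gripper_force: 88.9
top 1767 [(np.float64(-0.08), 0.071, 70), (np.float64(-0.06), 0.124, 239), (np.float64(-0.04), 0.118, 226), (np.float64(-0.02), 0.111, 220), (np.float64(0.0), 0.104, 222), (np.float64(0.02), 0.098, 221), (np.float64(0.04), 0.092, 210), (np.float64(0.06), 0.085, 215), (np.float64(0.08), 0.078, 144)]
scene 1567 [(np.float64(-0.08), 0.074, 53), (np.float64(-0.06), 0.124, 198), (np.float64(-0.04), 0.118, 204), (np.float64(-0.02), 0.111, 201), (np.float64(0.0), 0.104, 198), (np.float64(0.02), 0.098, 199), (np.float64(0.04), 0.091, 191), (np.float64(0.06), 0.085, 196), (np.float64(0.08), 0.079, 127)]
```

The cover is at about 0.32 rad. Continuing along the arc.

```bash
python3 -m pendant '[{"jaw":-1,"tx":0.1,"ty":0.8,"tz":1.7,"ax":0,"ay":0,"az":0},{"jaw":-1,"tx":0.15,"ty":1.6,"tz":3.3,"ax":0,"ay":0,"az":0},{"jaw":-1,"tx":0.25,"ty":2.8,"tz":4.7,"ax":0,"ay":0,"az":0},{"jaw":-1,"tx":0.4,"ty":4.1,"tz":6,"ax":0,"ay":0,"az":0},{"jaw":-1,"tx":0.5,"ty":5.6,"tz":7,"ax":0,"ay":0,"az":0},{"jaw":-1,"tx":0.65,"ty":7.2,"tz":7.8,"ax":0,"ay":0,"az":0},{"jaw":-1,"tx":0.65,"ty":7.2,"tz":7.8,"ax":0,"ay":0,"az":0}]'
python3 -m pendant '[{"jaw":-1,"tx":0.15,"ty":1.5,"tz":0.4,"ax":0,"ay":0,"az":0},{"jaw":-1,"tx":0.3,"ty":3,"tz":0.6,"ax":0,"ay":0,"az":0},{"jaw":-1,"tx":0.4,"ty":4.5,"tz":0.7,"ax":0,"ay":0,"az":0},{"jaw":-1,"tx":0.55,"ty":6,"tz":0.6,"ax":0,"ay":0,"az":0},{"jaw":-1,"tx":0.7,"ty":7.2,"tz":0.4,"ax":0,"ay":0,"az":0},{"jaw":-1,"tx":0.75,"ty":8.2,"tz":0.2,"ax":0,"ay":0,"az":0},{"jaw":-1,"tx":0.75,"ty":8.2,"tz":0.2,"ax":0,"ay":0,"az":0}]'
python3 cov.py
```

```text
clock: 9.5
position: [0.612, 0.0932, 0.1584]
ee_rot: [-0.059, 0.736, 0.672, 0.066]
contact_force: [0.7, -0.3, -1.2]
width: 0.0243
gripper_force: 89.0
clock: 10.38
position: [0.6179, 0.1742, 0.1586]
ee_rot: [-0.06, 0.736, 0.672, 0.064]
contact_force: [-0.8, -0.5, -1.2]
width: 0.024
gripper_force: 89.0
top 1205 [(np.float64(-0.08), 0.071, 34), (np.float64(-0.06), 0.061, 6), (np.float64(-0.04), 0.061, 4), (np.float64(-0.02), 0.255, 50), (np.float64(0.0), 0.254, 22), (np.float64(0.02), 0.062, 7), (np.float64(0.04), 0.062, 1), (np.float64(0.08), 0.082, 190), (np.float64(0.1), 0.129, 370), (np.float64(0.12), 0.19, 430), (np.float64(0.14), 0.222, 91)]
scene 976 [(np.float64(-0.08), 0.071, 50), (np.float64(-0.06), 0.067, 10), (np.float64(-0.04), 0.069, 2), (np.float64(-0.02), 0.255, 54), (np.float64(0.0), 0.25, 25), (np.float64(0.02), 0.066, 15), (np.float64(0.04), 0.069, 10), (np.float64(0.06), 0.069, 13), (np.float64(0.08), 0.084, 151), (np.float64(0.1), 0.137, 271), (np.float64(0.12), 0.195, 320), (np.float64(0.14), 0.223, 55)]
```

The cover is leaning back near its stop at about 1.9 rad. I'll retreat, level the tool and check it in the grip.

```bash
python3 -m pendant '[{"jaw":-1,"tx":-0.2,"ty":-2,"tz":0,"ax":0,"ay":0,"az":0},{"jaw":-1,"tx":-0.7,"ty":-7,"tz":0,"ax":0,"ay":0,"az":0},{"jaw":-1,"tx":-1.2,"ty":-12.5,"tz":0,"ax":0,"ay":0,"az":0},{"jaw":-1,"tx":-1.6,"ty":-18,"tz":0,"ax":-3,"ay":0.3,"az":0},{"jaw":-1,"tx":-2,"ty":-23,"tz":-3,"ax":-7,"ay":0.65,"az":0},{"jaw":-1,"tx":-2,"ty":-26,"tz":-7,"ax":-10,"ay":0.9,"az":0},{"jaw":-1,"tx":-2,"ty":-26,"tz":-10,"ax":-10,"ay":0.9,"az":0},{"jaw":-1,"tx":-2,"ty":-26,"tz":-10,"ax":-10,"ay":0.9,"az":0}]'
python3 - <<'E'
from h import *
from rig import manip
W=manip.get_image("wrist")
for r in range(0,205,25):
    d=np.median(W["depth"][r,312:326]);p=np.array([(318-W["cx"])/W["fx"]*d,(r-W["cy"])/W["fy"]*d,d,1]);print(r,(W["pose"]@p)[:3].round(4))
s=manip.get_state();print(s["position"].round(4))
E
python3 cov.py
```

```text
clock: 11.48
position: [0.5959, -0.0879, 0.0571]
ee_rot: [-0.003, 0.74, 0.673, -0.002]
contact_force: [-0.2, 0.4, -0.6]
width: 0.0244
gripper_force: 89.0
0 [0.607  0.0253 0.0647]
25 [0.6063 0.0169 0.0645]
50 [0.6054 0.008  0.0651]
75 [ 0.6046 -0.0011  0.0648]
100 [ 0.6037 -0.0107  0.0646]
125 [ 0.6027 -0.0207  0.0648]
150 [ 0.6018 -0.0312  0.0649]
175 [ 0.6007 -0.0423  0.0645]
200 [ 0.5996 -0.0538  0.0649]
[ 0.5977 -0.0878  0.0589]
top 1340 [(np.float64(-0.08), 0.071, 65), (np.float64(-0.06), 0.068, 19), (np.float64(-0.04), 0.065, 21), (np.float64(-0.02), 0.062, 33), (np.float64(0.0), 0.063, 26), (np.float64(0.02), 0.063, 24), (np.float64(0.04), 0.065, 18), (np.float64(0.06), 0.066, 24), (np.float64(0.08), 0.081, 225), (np.float64(0.1), 0.131, 371), (np.float64(0.12), 0.19, 421), (np.float64(0.14), 0.221, 93)]
scene 987 [(np.float64(-0.08), 0.072, 60), (np.float64(-0.06), 0.068, 11), (np.float64(-0.04), 0.071, 8), (np.float64(-0.02), 0.065, 18), (np.float64(0.0), 0.065, 15), (np.float64(0.02), 0.061, 16), (np.float64(0.04), 0.067, 13), (np.float64(0.06), 0.068, 10), (np.float64(0.08), 0.082, 185), (np.float64(0.1), 0.136, 269), (np.float64(0.12), 0.197, 325), (np.float64(0.14), 0.222, 57)]
```

Tool level, cover staying open. Lower the tool and release it.

```bash
python3 -m pendant '[{"jaw":-1,"tx":0,"ty":0,"tz":-2.5,"ax":0,"ay":0,"az":0},{"jaw":-1,"tx":0,"ty":0,"tz":-4.5,"ax":0,"ay":0,"az":0},{"jaw":-1,"tx":0,"ty":0,"tz":-5,"ax":0,"ay":0,"az":0},{"jaw":-1,"tx":0,"ty":0,"tz":-5.3,"ax":0,"ay":0,"az":0},{"jaw":-1,"tx":0,"ty":0,"tz":-5.3,"ax":0,"ay":0,"az":0}]'; python3 -m pendant '[{"jaw":0,"tx":0,"ty":0,"tz":0,"ax":0,"ay":0,"az":0},{"jaw":0,"tx":0,"ty":0,"tz":0,"ax":0,"ay":0,"az":0},{"jaw":1,"tx":0,"ty":0,"tz":0,"ax":0,"ay":0,"az":0},{"jaw":1,"tx":0,"ty":0,"tz":0,"ax":0,"ay":0,"az":0},{"jaw":1,"tx":0,"ty":0,"tz":5,"ax":0,"ay":0,"az":0},{"jaw":1,"tx":0,"ty":0,"tz":10,"ax":0,"ay":0,"az":0},{"jaw":1,"tx":0,"ty":0,"tz":16,"ax":0,"ay":0,"az":0},{"jaw":1,"tx":0,"ty":0,"tz":22,"ax":0,"ay":0,"az":0},{"jaw":1,"tx":0,"ty":0,"tz":22,"ax":0,"ay":0,"az":0}]'
```

```text
clock: 12.25
position: [0.5995, -0.0871, 0.0073]
ee_rot: [0.001, 0.739, 0.674, 0.001]
contact_force: [-0.4, -0.1, -1.3]
width: 0.0241
gripper_force: 89.0
clock: 13.38
position: [0.6018, -0.0877, 0.2324]
ee_rot: [0.005, 0.739, 0.674, 0.003]
contact_force: [0.2, 0.4, -0.7]
width: 0.0855
gripper_force: 0.0
```

Run:
```python
from h import *
for f in("top0","scene0","top_c","scene_c","w2"):
    I=pickle.load(open(f+".pkl","rb"))
    v,u=np.mgrid[0:400,0:640];d=I["depth"];P=np.stack([(u-I["cx"])/I["fx"]*d,(v-I["cy"])/I["fy"]*d,d,np.ones_like(d)],-1)@I["pose"].T
    m=(d>0)&(abs(P[...,0]-.503)<.07)&(abs(P[...,1]+.373)<.08)&(P[...,2]>.1)&(P[...,2]<.15)
    q=P[m][:,:3]; 
    if len(q)<20: print(f,len(q));continue
    zt=np.percentile(q[:,2],60);k=m&(P[...,2]>zt-.008)
    c=blob(k.astype(np.uint8)*255,(0,0,640,400));show(f+" z %.3f n %d"%(zt,k.sum()),ray(I,rect(c),.125))
    r=cv2.minAreaRect((P[k][:,:2]*1000).astype(np.float32));print("  depth rect mm",np.round(r[0],1),np.round(r[1],1),round(r[2],1))
```

```text
top0 z 0.125 n 318 centre [ 0.502  -0.3717  0.125 ] long 59.8 short 35.8 mm, long axis 98.9 deg
  depth rect mm [ 502.2 -370.7] [35.8 58.2] 8.9
scene0 z 0.124 n 222 centre [ 0.5098 -0.3707  0.125 ] long 63.5 short 42.8 mm, long axis 97.3 deg
  depth rect mm [ 506.8 -374.7] [37.9 60.5] 9.9
top_c z 0.125 n 317 centre [ 0.5019 -0.3716  0.125 ] long 59.9 short 36.0 mm, long axis 99.2 deg
  depth rect mm [ 502.1 -371.2] [35.8 58.4] 9.2
scene_c z 0.124 n 225 centre [ 0.5084 -0.3712  0.125 ] long 62.7 short 42.1 mm, long axis 102.4 deg
  depth rect mm [ 505.7 -374.1] [39.5 60. ] 7.1
w2 z 0.118 n 1992 centre [ 0.5013 -0.3351  0.125 ] long 44.4 short 24.1 mm, long axis 34.4 deg
  depth rect mm [ 500.6 -352. ] [37.8 17.8] 16.4
```

```bash
python3 -m pendant '[{"jaw":1,"tx":-2,"ty":-6,"tz":0,"ax":0,"ay":0,"az":4},{"jaw":1,"tx":-4,"ty":-12,"tz":0,"ax":0,"ay":0,"az":8},{"jaw":1,"tx":-6,"ty":-18,"tz":0,"ax":0,"ay":0,"az":12},{"jaw":1,"tx":-8,"ty":-23,"tz":0,"ax":0,"ay":0,"az":14.3},{"jaw":1,"tx":-9.7,"ty":-28.5,"tz":0,"ax":0,"ay":0,"az":14.3},{"jaw":1,"tx":-9.7,"ty":-28.5,"tz":0,"ax":0,"ay":0,"az":14.3},{"jaw":1,"tx":-9.7,"ty":-28.5,"tz":0,"ax":0,"ay":0,"az":14.3}]'
python3 - <<'E'
from h import *
from rig import manip
I=manip.get_image("wrist");pickle.dump(I,open("w3.pkl","wb"));cv2.imwrite("pics/w3.png",I["pixels"])
T=manip.get_image("top");cv2.imwrite("pics/t3.png",np.r_[cv2.resize(I["pixels"],(480,300)),cv2.resize(T["pixels"][90:240,230:470],(480,300))])
v,u=np.mgrid[0:400,0:640];d=I["depth"];P=np.stack([(u-I["cx"])/I["fx"]*d,(v-I["cy"])/I["fy"]*d,d,np.ones_like(d)],-1)@I["pose"].T
k=(d>0)&(abs(P[...,0]-.503)<.06)&(abs(P[...,1]+.373)<.06)&(P[...,2]>.117)&(P[...,2]<.133)
r=cv2.minAreaRect((P[k][:,:2]*1000).astype(np.float32));print(k.sum(),np.median(P[k][:,2]),r)
c=blob(k.astype(np.uint8)*255,(0,0,640,400));show("w3",ray(I,rect(c),.125));print(rect(c).round().tolist())
s=manip.get_state();print(s["position"].round(4),s["ee_rot"].round(4),s["qpos"].round(2))
E
```

```text
clock: 14.25
position: [0.5012, -0.3713, 0.2249]
ee_rot: [-0.001, 0.65, 0.76, 0.0]
contact_force: [-0.7, 0.2, 0.3]
width: 0.0854
gripper_force: 0.0
2908 0.12353928937915015 ((504.3933410644531, -372.3674621582031), (36.05052947998047, 58.71919631958008), 8.917490005493164)
w3 centre [ 0.5043 -0.3711  0.125 ] long 58.7 short 34.3 mm, long axis 100.4 deg
[[300.0, 168.0], [343.0, 168.0], [343.0, 236.0], [300.0, 236.0]]
[ 0.5018 -0.3705  0.2256] [-8.000e-04  6.489e-01  7.609e-01  4.000e-04] [-0.75  0.35  1.4   0.    1.39 -0.91]
```

View pics/t3.png

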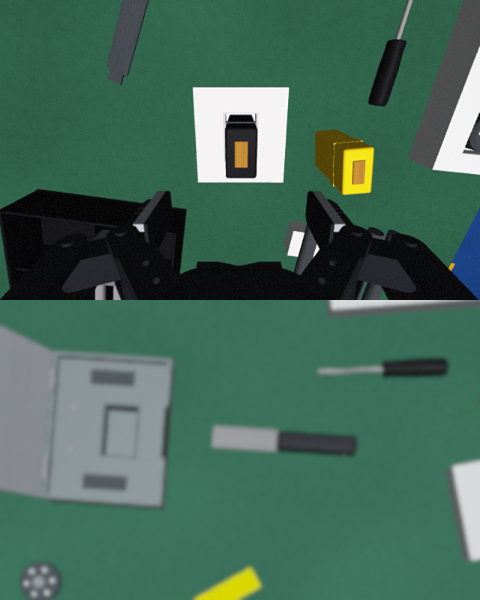

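The battery sits centred under the open gripper at (240,148) in the composite. In the lower half the case is open with the well at (120,432), and the blade tool lies flat. Descend and grip.

```bash
python3 -m pendant '[{"jaw":1,"tx":0.2,"ty":-0.1,"tz":-3,"ax":0,"ay":0,"az":0},{"jaw":1,"tx":0.2,"ty":-0.1,"tz":-7,"ax":0,"ay":0,"az":0},{"jaw":1,"tx":0.2,"ty":-0.1,"tz":-11,"ax":0,"ay":0,"az":0},{"jaw":1,"tx":0.2,"ty":-0.1,"tz":-14.3,"ax":0,"ay":0,"az":0},{"jaw":1,"tx":0.2,"ty":-0.1,"tz":-14.3,"ax":0,"ay":0,"az":0}]'; python3 -m pendant '[{"jaw":-1,"tx":0,"ty":0,"tz":0,"ax":0,"ay":0,"az":0},{"jaw":-1,"tx":0,"ty":0,"tz":0,"ax":0,"ay":0,"az":0},{"jaw":-1,"tx":0,"ty":0,"tz":0,"ax":0,"ay":0,"az":0},{"jaw":-1,"tx":0,"ty":0,"tz":0,"ax":0,"ay":0,"az":0},{"jaw":-1,"tx":0,"ty":0,"tz":0,"ax":0,"ay":0,"az":0},{"jaw":-1,"tx":0,"ty":0,"tz":0,"ax":0,"ay":0,"az":0},{"jaw":-1,"tx":0,"ty":0,"tz":0,"ax":0,"ay":0,"az":0}]' 60
python3 - <<'E'
from h import *
from rig import manip
C=np.array([.619,.173]);ex=np.array([.0924,.9957]);ey=np.array([-.9957,.0924])
for n in("top","scene"):
    I=manip.get_image(n);pickle.dump(I,open(n+"_w.pkl","wb"))
    v,u=np.mgrid[0:400,0:640];d=I["depth"];P=np.stack([(u-I["cx"])/I["fx"]*d,(v-I["cy"])/I["fy"]*d,d,np.ones_like(d)],-1)@I["pose"].T
    x=(P[...,:2]-C)@ex;y=(P[...,:2]-C)@ey;z=P[...,2]
    m=(d>0)&(abs(x)<.075)&(abs(y)<.095)
    w=m&(z<.045)&(abs(x)<.06)&(abs(y)<.06);c=blob(w.astype(np.uint8)*255,(0,0,640,400));q=ray(I,rect(c),.055);show(n+" well(deck plane)",q)
    print(" zfloor",np.percentile(z[w],[10,50]).round(3),"case frame",((q[:,:2]-C)@np.c_[ex,ey]).round(4).tolist())
E
```

```text
clock: 14.98
position: [0.5026, -0.3699, 0.0808]
ee_rot: [-0.003, 0.649, 0.761, 0.0]
contact_force: [-0.2, 0.2, 1.1]
width: 0.0856
gripper_force: 0.0
clock: 15.85
position: [0.5043, -0.3736, 0.0851]
ee_rot: [0.001, 0.649, 0.761, -0.0]
contact_force: [-1.1, 0.1, 5.1]
width: 0.0356
gripper_force: 61.2
top well(deck plane) centre [0.6141 0.1585 0.055 ] long 67.1 short 43.0 mm, long axis 174.2 deg
 zfloor [0.003 0.008] case frame [[0.0069, 0.0366], [0.0062, -0.0304], [-0.0368, -0.0296], [-0.036, 0.0374]]
scene well(deck plane) centre [0.6208 0.157  0.055 ] long 64.7 short 44.3 mm, long axis 175.6 deg
 zfloor [0.006 0.009] case frame [[-0.037, -0.0355], [-0.038, 0.0292], [0.0063, 0.0288], [0.0058, -0.0355]]
```

```bash
python3 -m pendant '[{"jaw":-1,"tx":0,"ty":0,"tz":1,"ax":0,"ay":0,"az":0},{"jaw":-1,"tx":0,"ty":0,"tz":3,"ax":0,"ay":0,"az":0},{"jaw":-1,"tx":0,"ty":0,"tz":6,"ax":0,"ay":0,"az":0},{"jaw":-1,"tx":0,"ty":0,"tz":11,"ax":0,"ay":0,"az":0},{"jaw":-1,"tx":0,"ty":0,"tz":12,"ax":0,"ay":0,"az":0}]'; python3 -m pendant '[{"jaw":-1,"tx":1.1,"ty":5.3,"tz":0,"ax":0,"ay":0,"az":8},{"jaw":-1,"tx":2.3,"ty":10.6,"tz":0,"ax":0,"ay":0,"az":16},{"jaw":-1,"tx":3.4,"ty":16,"tz":0,"ax":0,"ay":0,"az":24},{"jaw":-1,"tx":4.6,"ty":21.2,"tz":0,"ax":0,"ay":0,"az":32},{"jaw":-1,"tx":5.7,"ty":26.5,"tz":0,"ax":0,"ay":0,"az":40},{"jaw":-1,"tx":6.8,"ty":31.8,"tz":0,"ax":0,"ay":0,"az":48},{"jaw":-1,"tx":8,"ty":37.1,"tz":0,"ax":0,"ay":0,"az":56},{"jaw":-1,"tx":9.1,"ty":42.4,"tz":0,"ax":0,"ay":0,"az":64},{"jaw":-1,"tx":10.2,"ty":47.7,"tz":0,"ax":0,"ay":0,"az":72}]'; python3 -m pendant '[{"jaw":-1,"tx":1.2,"ty":5.2,"tz":0,"ax":0,"ay":0,"az":3.7},{"jaw":-1,"tx":1.2,"ty":5.2,"tz":0,"ax":0,"ay":0,"az":3.7},{"jaw":-1,"tx":1.2,"ty":5.2,"tz":0,"ax":0,"ay":0,"az":3.7}]'
python3 - <<'E'
from h import *
from rig import manip
s=manip.get_state();t=s["position"];print(t.round(4),s["ee_rot"].round(4))
for n in("wrist","top","scene"):
    I=manip.get_image(n);pickle.dump(I,open(n+"_p.pkl","wb"))
    v,u=np.mgrid[0:400,0:640];d=I["depth"];P=np.stack([(u-I["cx"])/I["fx"]*d,(v-I["cy"])/I["fy"]*d,d,np.ones_like(d)],-1)@I["pose"].T
    k=(d>0)&(np.hypot(P[...,0]-.617,P[...,1]-.158)<.05)&(P[...,2]>.225)&(P[...,2]<.25)
    print(n,k.sum())
    if k.sum()>200:
        z=np.median(P[k][:,2]);r=cv2.minAreaRect((P[k&(abs(P[...,2]-z)<.008)][:,:2]*1000).astype(np.float32));print(z,r)
        c=blob((k&(abs(P[...,2]-z)<.008)).astype(np.uint8)*255,(0,0,640,400));show(n,ray(I,rect(c),z));print(rect(c).tolist())
cv2.imwrite("pics/p.png",np.c_[cv2.resize(pickle.load(open("wrist_p.pkl","rb"))["pixels"],(400,250)),cv2.resize(pickle.load(open("scene_p.pkl","rb"))["pixels"][100:325,230:590],(400,250))])
E
```

```text
clock: 16.58
position: [0.5051, -0.3742, 0.2067]
ee_rot: [0.003, 0.649, 0.76, -0.0]
contact_force: [0.7, 0.3, -4.9]
width: 0.0355
gripper_force: 61.0
clock: 17.7
position: [0.6047, 0.1057, 0.2013]
ee_rot: [-0.002, 0.076, 0.997, -0.0]
contact_force: [1.1, -0.4, -4.0]
width: 0.0354
gripper_force: 60.8
clock: 18.08
position: [0.6165, 0.1558, 0.2014]
ee_rot: [-0.002, 0.046, 0.999, -0.001]
contact_force: [-0.7, -0.7, -4.0]
width: 0.0355
gripper_force: 61.6
[0.6165 0.1558 0.2014] [-1.80e-03  4.57e-02  9.99e-01 -7.00e-04]
wrist 14588
0.23993593398065052 ((608.1325073242188, 154.94192504882812), (71.32279968261719, 68.26689910888672), 43.962345123291016)
wrist centre [0.6117 0.1584 0.2399] long 60.6 short 56.4 mm, long axis 33.0 deg
[[217.6382293701172, 274.0750732421875], [334.3617858886719, 181.92489624023438], [428.9180908203125, 301.69622802734375], [312.1945495605469, 393.8464050292969]]
top 70
scene 319
0.24175118921773264 ((631.3912963867188, 154.01414489746094), (74.23380279541016, 46.81548309326172), 53.52061462402344)
scene centre [0.6309 0.1497 0.2418] long 54.2 short 49.5 mm, long axis 45.7 deg
[[347.78826904296875, 210.75296020507812], [361.87060546875, 198.682373046875], [375.564697265625, 214.65884399414062], [361.48236083984375, 226.72943115234375]]Traceback (most recent call last):
  File "<stdin>", line 12, in <module>
cv2.error: OpenCV(4.12.0) /io/opencv/modules/imgcodecs/src/loadsave.cpp:1058: error: (-215:Assertion failed) image.channels() == 1 || image.channels() == 3 || image.channels() == 4 in function 'imwrite_'
```

Run:
```python
from h import *
for f,z,yaw,tcp in(("w3",.125,9.1,(.5018,-.3705)),("wrist_p",.2405,84.8,(.6165,.1558))):
    I=pickle.load(open(f+".pkl","rb"));h=cv2.cvtColor(I["pixels"],cv2.COLOR_BGR2HSV)
    m=cv2.inRange(h,(8,90,90),(20,255,255));c=blob(m,(280,120,370,400));b=rect(c);q=ray(I,b,z);show(f,q);print(b.tolist())
    a=np.radians(yaw);R=np.array([[np.cos(a),np.sin(a)],[-np.sin(a),np.cos(a)]])
    print("label rel. tcp (close axis, long axis)",R@(q.mean(0)[:2]-tcp))
    if f=="w3":
        print("label rel. battery",R@(q.mean(0)[:2]-np.array([.504,-.3718])))
    else:
        k=h[...,2]<70
        for r in range(250,400,12):
            d=I["depth"][r,300:345:6];p=[(I["pose"]@np.array([(x-I["cx"])/I["fx"]*e,(r-I["cy"])/I["fy"]*e,e,1]))[2].round(3) for x,e in zip(range(300,345,6),d)];print(r,[float(x) for x in p])
```

```text
w3 centre [ 0.5042 -0.3735  0.125 ] long 30.4 short 14.7 mm, long axis 99.7 deg
[[312.0, 188.0], [330.0, 188.0], [330.0, 223.0], [312.0, 223.0]]
label rel. tcp (close axis, long axis) [ 0.00191862 -0.00330252]
label rel. battery [-4.80861556e-05 -1.67093656e-03]
wrist_p centre [0.6178 0.1557 0.2405] long 31.3 short 14.3 mm, long axis 173.8 deg
[[299.0, 342.0], [299.0, 273.0], [337.0, 273.0], [337.0, 342.0]]
label rel. tcp (close axis, long axis) [ 3.91386845e-05 -1.25972792e-03]
250 [0.241, 0.239, 0.24, 0.241, 0.24, 0.239, 0.241, 0.239]
262 [0.24, 0.24, 0.24, 0.24, 0.239, 0.24, 0.239, 0.239]
274 [0.241, 0.242, 0.242, 0.241, 0.241, 0.241, 0.241, 0.24]
286 [0.24, 0.242, 0.243, 0.243, 0.241, 0.241, 0.243, 0.239]
298 [0.241, 0.242, 0.242, 0.242, 0.241, 0.242, 0.242, 0.24]
310 [0.24, 0.242, 0.242, 0.241, 0.242, 0.242, 0.242, 0.24]
322 [0.239, 0.241, 0.241, 0.243, 0.242, 0.242, 0.242, 0.24]
334 [0.24, 0.242, 0.242, 0.242, 0.242, 0.242, 0.241, 0.239]
346 [0.24, 0.241, 0.24, 0.239, 0.239, 0.239, 0.24, 0.24]
358 [0.276, 0.276, 0.277, 0.276, 0.276, 0.277, 0.276, 0.276]
370 [0.282, 0.281, 0.28, 0.28, 0.281, 0.281, 0.281, 0.281]
382 [0.284, 0.284, 0.286, 0.285, 0.284, 0.285, 0.284, 0.285]
394 [0.287, 0.288, 0.287, 0.287, 0.288, 0.288, 0.288, 0.287]
```

```bash
python3 -m pendant '[{"jaw":-1,"tx":0.1,"ty":0.2,"tz":-2,"ax":0,"ay":0,"az":0},{"jaw":-1,"tx":0.1,"ty":0.2,"tz":-4,"ax":0,"ay":0,"az":0},{"jaw":-1,"tx":0.1,"ty":0.2,"tz":-6,"ax":0,"ay":0,"az":0},{"jaw":-1,"tx":0.1,"ty":0.2,"tz":-6.8,"ax":0,"ay":0,"az":0},{"jaw":-1,"tx":0.1,"ty":0.2,"tz":-6.8,"ax":0,"ay":0,"az":0},{"jaw":-1,"tx":0.1,"ty":0.2,"tz":-7.5,"ax":0,"ay":0,"az":0},{"jaw":-1,"tx":0.1,"ty":0.2,"tz":-8,"ax":0,"ay":0,"az":0},{"jaw":-1,"tx":0.1,"ty":0.2,"tz":-8.5,"ax":0,"ay":0,"az":0},{"jaw":-1,"tx":0.1,"ty":0.2,"tz":-8.5,"ax":0,"ay":0,"az":0}]'
```

```text
clock: 19.35
position: [0.6183, 0.1581, 0.1178]
ee_rot: [-0.001, 0.046, 0.999, -0.0]
contact_force: [-0.0, -0.5, -4.3]
width: 0.035
gripper_force: 61.6
```

```bash
python3 -m pendant '[{"jaw":-1,"tx":0,"ty":0,"tz":-0.7,"ax":0,"ay":0,"az":0},{"jaw":-1,"tx":0,"ty":0,"tz":-1.4,"ax":0,"ay":0,"az":0},{"jaw":-1,"tx":0,"ty":0,"tz":-2.1,"ax":0,"ay":0,"az":0},{"jaw":-1,"tx":0,"ty":0,"tz":-2.8,"ax":0,"ay":0,"az":0},{"jaw":-1,"tx":0,"ty":0,"tz":-3.2,"ax":0,"ay":0,"az":0},{"jaw":-1,"tx":0,"ty":0,"tz":-3.5,"ax":0,"ay":0,"az":0},{"jaw":-1,"tx":0,"ty":0,"tz":-3.5,"ax":0,"ay":0,"az":0}]'; python3 -m pendant '[{"jaw":-1,"tx":0,"ty":0,"tz":-0.1,"ax":0,"ay":0,"az":0},{"jaw":-1,"tx":0,"ty":0,"tz":-0.2,"ax":0,"ay":0,"az":0},{"jaw":-1,"tx":0,"ty":0,"tz":-0.2,"ax":0,"ay":0,"az":0}]'
```

```text
clock: 20.23
position: [0.6186, 0.1581, 0.0831]
ee_rot: [-0.0, 0.046, 0.999, 0.0]
contact_force: [0.2, 0.4, -3.7]
width: 0.0358
gripper_force: 61.6
clock: 20.6
position: [0.6187, 0.1581, 0.0813]
ee_rot: [-0.0, 0.046, 0.999, 0.0]
contact_force: [-0.3, 0.6, -4.3]
width: 0.0353
gripper_force: 61.6
```

```bash
python3 -m pendant '[{"jaw":-1,"tx":0,"ty":0,"tz":-0.1,"ax":0,"ay":0,"az":0},{"jaw":-1,"tx":0,"ty":0,"tz":-0.15,"ax":0,"ay":0,"az":0},{"jaw":-1,"tx":0,"ty":0,"tz":-0.15,"ax":0,"ay":0,"az":0}]'; python3 -m pendant '[{"jaw":-1,"tx":0,"ty":0,"tz":-0.1,"ax":0,"ay":0,"az":0},{"jaw":-1,"tx":0,"ty":0,"tz":-0.1,"ax":0,"ay":0,"az":0}]'
```

```text
clock: 20.98
position: [0.6186, 0.1581, 0.0797]
ee_rot: [-0.0, 0.046, 0.999, 0.0]
contact_force: [0.7, 0.1, -3.8]
width: 0.0354
gripper_force: 61.6
clock: 21.22
position: [0.6186, 0.1581, 0.0787]
ee_rot: [-0.0, 0.046, 0.999, 0.0]
contact_force: [-0.1, 0.7, -3.3]
width: 0.0352
gripper_force: 61.6
```

```bash
python3 -m pendant '[{"jaw":-1,"tx":0,"ty":0,"tz":-0.1,"ax":0,"ay":0,"az":0},{"jaw":-1,"tx":0,"ty":0,"tz":-0.1,"ax":0,"ay":0,"az":0}]';python3 - <<'E'
from h import *
from rig import manip
I=manip.get_image("wrist");d=I["depth"][290:335:8,300:340:6];r=np.arange(290,335,8)[:,None]+0*d;u=np.arange(300,340,6)[None]+0*d
P=np.stack([(u-I["cx"])/I["fx"]*d,(r-I["cy"])/I["fy"]*d,d,np.ones_like(d)],-1)@I["pose"].T;print("label z",np.median(P[...,2]),"expect .118(+.0015)")
E
```

```text
clock: 21.48
position: [0.6188, 0.1581, 0.0782]
ee_rot: [0.0, 0.046, 0.999, 0.0]
contact_force: [-0.3, 0.2, -1.7]
width: 0.0355
gripper_force: 61.9
label z 0.11846234422909382 expect .118(+.0015)
```

The floor is now taking the weight and the height matches. Release and withdraw.

```bash
python3 -m pendant '[{"jaw":-0.05,"tx":0,"ty":0,"tz":0,"ax":0,"ay":0,"az":0},{"jaw":0.1,"tx":0,"ty":0,"tz":0,"ax":0,"ay":0,"az":0},{"jaw":0.2,"tx":0,"ty":0,"tz":0,"ax":0,"ay":0,"az":0},{"jaw":0.2,"tx":0,"ty":0,"tz":0,"ax":0,"ay":0,"az":0},{"jaw":0.2,"tx":0,"ty":0,"tz":3,"ax":0,"ay":0,"az":0},{"jaw":0.2,"tx":0,"ty":0,"tz":7,"ax":0,"ay":0,"az":0},{"jaw":0.2,"tx":0,"ty":0,"tz":12,"ax":0,"ay":0,"az":0},{"jaw":0.2,"tx":0,"ty":0,"tz":17,"ax":0,"ay":0,"az":0}]'; python3 -m pendant '[{"jaw":0.2,"tx":-3,"ty":-5,"tz":2,"ax":0,"ay":0,"az":0},{"jaw":0.2,"tx":-7,"ty":-9,"tz":2,"ax":0,"ay":0,"az":0},{"jaw":0.2,"tx":-11,"ty":-14,"tz":2,"ax":0,"ay":0,"az":0},{"jaw":0.2,"tx":-15,"ty":-18,"tz":2,"ax":0,"ay":0,"az":0},{"jaw":0.2,"tx":-15,"ty":-20,"tz":2,"ax":0,"ay":0,"az":0},{"jaw":0.2,"tx":-15,"ty":-20,"tz":2,"ax":0,"ay":0,"az":0}]'
python3 look.py end; python3 cov.py
python3 - <<'E'
from h import *
for n in("top_c","scene_c"):
    I=pickle.load(open(n+".pkl","rb"));v,u=np.mgrid[0:400,0:640];d=I["depth"];P=np.stack([(u-I["cx"])/I["fx"]*d,(v-I["cy"])/I["fy"]*d,d,np.ones_like(d)],-1)@I["pose"].T
    k=(d>0)&(np.hypot(P[...,0]-.6175,P[...,1]-.158)<.045)&(P[...,2]>.11)&(P[...,2]<.14);print(k.sum(),np.percentile(P[k][:,2],[5,50,95]).round(4),cv2.minAreaRect((P[k][:,:2]*1000).astype(np.float32)))
E
```

```text
clock: 22.52
position: [0.6185, 0.1581, 0.2493]
ee_rot: [-0.0, 0.046, 0.999, 0.0]
contact_force: [0.6, -0.5, -0.3]
width: 0.0512
gripper_force: 0.0
clock: 23.28
position: [0.4685, -0.0429, 0.2682]
ee_rot: [0.001, 0.047, 0.999, -0.0]
contact_force: [-0.8, 0.4, -0.3]
width: 0.0512
gripper_force: 0.0
top 1334 [(np.float64(-0.08), 0.071, 64), (np.float64(-0.06), 0.067, 20), (np.float64(-0.04), 0.064, 18), (np.float64(-0.02), 0.062, 31), (np.float64(0.0), 0.062, 25), (np.float64(0.02), 0.062, 36), (np.float64(0.04), 0.065, 19), (np.float64(0.06), 0.068, 15), (np.float64(0.08), 0.079, 222), (np.float64(0.1), 0.13, 370), (np.float64(0.12), 0.19, 421), (np.float64(0.14), 0.222, 93)]
scene 983 [(np.float64(-0.08), 0.071, 58), (np.float64(-0.06), 0.07, 9), (np.float64(-0.04), 0.067, 10), (np.float64(-0.02), 0.065, 13), (np.float64(0.0), 0.066, 16), (np.float64(0.02), 0.067, 20), (np.float64(0.04), 0.066, 17), (np.float64(0.06), 0.068, 11), (np.float64(0.08), 0.082, 186), (np.float64(0.1), 0.136, 264), (np.float64(0.12), 0.196, 324), (np.float64(0.14), 0.222, 55)]
316 [0.1127 0.1178 0.1223] ((616.692138671875, 157.9162139892578), (36.256229400634766, 60.81638717651367), 85.00084686279297)
276 [0.1146 0.1179 0.121 ] ((621.1590576171875, 156.01502990722656), (35.91984558105469, 60.83799362182617), 84.19596862792969)
```

View pics/end.png

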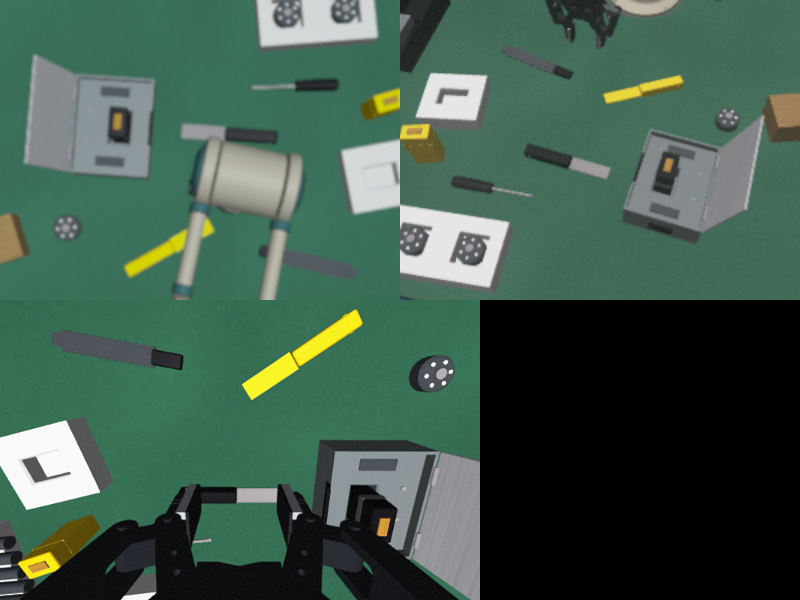

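The final view shows the cover leaning back open at (50,115) and the battery upright in the well at (118,125), its top at 0.118 m as it should be. The tool lies flat on the table at (230,133), and the other objects are where they were.

```bash
python3 -c "
from rig import manip
print(manip.sign_off())"
```

```text
the job is handed in; nothing more can be done
None
```

The job is done and handed in at about 23 s of the 72 s allowed: the cover was levered up with the blade and stands open past upright at about 1.9 rad, the tool lies flat on the table, and the battery is upright on the floor of the well, released.

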